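Hold a spool feeder's tension arm against its stop

ROBOT

A 6-joint arm with a two-finger parallel gripper is mounted at the origin on the work surface. World frame = base frame: x ahead of the robot, y to its left, z up, the work surface at z = 0. Lengths are in mm, angles in degrees, forces in N, time in s.
With the tool pointing down it reaches from about 350 to 850 mm from the base axis. Payload 8.1 kg.
Tool frame: the origin (TCP) lies at the very end of the fingers, on their centre line; the grasp point (between the pads) lies 19 mm behind it (pinch_z is the z of the grasp point in the tool frame, in mm); z points along the fingers, y is the direction in which the jaws open and shut (so a half turn about z gives the same grasp; the last joint's range is limited). The gripper opens to 85 mm and grips with 20 to 120 N. Pads are 22 mm wide; open, the fingers measure 114 mm over their backs; the gripper's body (76 mm by 85 mm) begins 54 mm behind the grasp point. The pads swing forward as they close: fully open they stand 13 mm farther back than shut.
Start: joints at [-74.737, 7.471, 85.268, -0, 87.261, -4.893], TCP at [206.773, -563.25, 231.292] pointing down, gripper open.
Joint ranges: [-169.43, 169.43], [-51.17, 129.36], [1.28, 143.12], [-76.62, 256.62], [0, 156.53], [-152.29, 152.29]. Speed limits (degrees/s): [136.94, 136.94, 159.86, 180, 180, 180].

INTERFACE

Orientations are given as [roll, pitch, yaw] about the fixed x, y, z axes, in that order (R = Rz(yaw) Ry(pitch) Rx(roll)).
In Python, from bench import * gives the robot as it stands.
- The arm moves only by the shell command python3 -m creep 'ROWS' [FORCE]. ROWS is a JSON object of lists of equal length, an entry for each row: "translation": the shift along the tool's x, y, z in mm, a list of three; "rotation": the turn, a rotation vector about the tool's x, y, z in rad, a list of three; "claw": the finger opening in mm, from 0 to 85.4. In form: {"translation": [[dx, dy, dz], ...], "rotation": [[ax, ay, az], ...], "claw": [claw, ...]}. A call has 1 to 10 rows; each row shifts and turns the commanded pose from where the row before left it, along the tool's axes as they then stand; what a row does not reach is not made up. A row lasts 1/10 s, in which the tool goes at most 50 mm and 8.59 degrees, less where a joint would pass 70% of its speed; a pose out of reach is approached as far as the arm can. A call is refused whole if a number of a shift passes 50 or a number of a turn 0.15, either way. A call with a gripper value outside its range is refused whole. The fingers move at their own pace and stop on an object; FORCE is the grip in N (left out, the last holds). Time passes only in rows, so rows that do not move let the fingers close. It gives the time, the measured TCP pose, the force and the opening at its end, in the units of the state.
- sense(): the state, without advancing time (a new reading comes with each control period).
- snapshot(name): name is "side" or "top" or "wrist"; returns a dict with "frame" (400x640x3 uint8, red, green, blue), "intrinsics" (3x3 intrinsics, pixels), "extrinsics" (4x4, takes a point from camera to world coordinates). Camera axes: x right, y up, looking along -z (the intrinsics and any distortion apply to the point x, -y, -z); pixel columns grow to the right and rows downward; lengths in mm; the calibration is good to about 2 mm. A picture is of the moment at which its call begins. There is no depth.
- hand_in(): hands the job in, once; it reports no verdict.
The state is a dict: "time": time; "joint_pos": joint angles; "qd": joint speeds; "joint_efforts": joint torques, N m; "tool_pos": TCP position; "tcp_rot": TCP orientation; "ft_force": force on the tool from outside, world axes, zero at the start; "wrist_torque": the same for the moment, N m; "finger_gap": finger opening in mm.
Only numpy, scipy, OpenCV 4.12 (cv2) and the standard library are available. Lean on these libraries where they do the work, as an engineer would, in place of code of your own. Each camera call takes 0.05 s, during which the arm holds its last target.

TASK

On the spool feeder standing on the blue mat, take the yellow spring-loaded tension arm by its white roller, swing it all the way round until it rests against the red stop post, and keep holding it there: the program finishes while the robot is still holding the arm at the stop, so that a colleague can thread the feeder. Be gentle with the plastic arm (less than 40 N from the fingers in all, the squeezes of both fingers added together), do not let it slip and snap back, and leave the spare spool, the jar and the small tray where they stand.

Things in the scene. Friction and masses are not known exactly. Their poses are not given: they have to be found in the camera images.
- feeder: Spool feeder bolted to the bench: aluminium base plate 150 x 215 mm, 10 mm thick, with a black pivot body and a green spool of wire (68 mm across, centre 92 mm to -y of the pivot, top of its spindle at z = 68 mm). Origin: on the vertical pivot axis of the tension arm, at bench level; z up. It does not move, but its place and its yaw (up to 0.7 rad either way) differ each time.
- tension_arm (a joint): Arm angle, rad: 0 = at rest on the black post, pointing along the feeder's +y; grows counter-clockwise seen from above, towards the feeder's -x; 1.30 = against the red stop post. Hinge: the vertical pivot axis. A spring drives it back to 0: about 2 N at the roller at 0, rising to 6 N at the stop. The stop is firm: pushing past it raises the force steeply.
- roller (a point): Centre of the grip part of the white plastic roller: an upright round post, 18 mm in diameter, fixed on the end of the yellow arm, 90 mm from the pivot axis, from z = 51 to 99 mm above the bench; this point is at z = 78 mm. The yellow arm below it is a flat bar 14 mm wide, its top at z = 52 mm. The point turns with the arm: its y axis points outwards from the pivot.
- roller_at_stop (a point): Fixed point (z = 78 mm) on the feeder where the roller's centre stands when the arm is against the red stop post.
- stop_post (a point): Top centre of the red stop post on the feeder, 12 mm thick, 50 mm from the pivot axis on its -x side, top at z = 56 mm. A like post in black, the arm's rest, stands 50 mm from the pivot on the +y side.
- spare_spool_mid (a point): Centre of the loose grey spare spool, 54 mm across and 40 mm high, standing on end on the bench (bystander).
- flux_jar_mid (a point): Centre of the loose amber jar with a black cap, 44 mm across and 50 mm high (bystander).
- parts_tray_mid (a point): Centre of the loose empty orange tray, 55 x 55 mm and 25 mm high (bystander).

How it is judged (in metres and radians):
On the way:
1. the fingers are drawing the tension arm: it is past a third of its swing (value of joint tension_arm above 0.45 rad and contact force between the fingers and tension_arm above 1 N), for 0.1 s.
At the end, for the whole second after the job is handed in: The fingers hold the tension arm still within 0.07 rad (4 degrees) of the red stop (joint above 1.23), pressing on it with more than 1.5 N, and the spare spool, jar and tray are within 20 mm of where they stood (value of joint tension_arm above 1.23 rad and contact force between the fingers and tension_arm above 1.5 N and velocity of joint tension_arm between -0.1 and 0.1 rad/s and distance of each of spare_spool_mid, flux_jar_mid, parts_tray_mid from where it was at the start of the episode below 0.02 m); the arm keeps its last pose, push and grip.
It fails at once if the fingers load the tension arm with 40 N or more in all (contact force between the fingers and tension_arm above 40 N).
It fails at once if the tension arm slips and snaps back (faster than 4 rad/s) (velocity of joint tension_arm below -4 rad/s).
It fails at once if the spare spool is pushed more than 20 mm (distance of spare_spool_mid from where it was at the start of the episode above 0.02 m).
It fails at once if the jar is pushed more than 20 mm (distance of flux_jar_mid from where it was at the start of the episode above 0.02 m).
It fails at once if the tray is pushed more than 20 mm (distance of parts_tray_mid from where it was at the start of the episode above 0.02 m).
It also fails if it takes over 38 s, if anything falls off the work surface, if the arm or the gripper's body presses on something with over 40 N, if the wrist force passes 120 N, or if a joint passes its speed limit or range.

## Working session

There is one attempt and no reset: what is moved stays moved. The work goes in short steps, Python scripts to look and compute and a shell command to move; the robot and the scene stay as the last step left them, time stands still between calls to the robot, and variables do not carry over. Pictures are saved under pics/ and viewed, and the job is handed in when it is done.

```bash
ls; mkdir -p pics
python3 - <<'E'
from bench import *
import cv2
print(sense())
for n in("top","side"):
    s=snapshot(n);cv2.imwrite(f"pics/{n}0.png",s["frame"][:,:,::-1]);print(n,s["intrinsics"],s["extrinsics"],[k for k in s])
E
```

```text
pics
{'time': 0.0, 'joint_pos': array([-7.47353102e+01,  7.51510689e+00,  8.53313048e+01, -1.03490672e-04,
        8.72619952e+01, -4.89091845e+00]), 'qd': array([-0.07797288, -0.01510095,  0.01129014,  0.02074801, -0.04337599,
        0.03272926]), 'joint_efforts': array([-1.09204073e-03, -5.69395924e+01, -5.00563502e+01, -4.06132949e-04,
        1.45513960e-02, -6.89589569e-06]), 'tool_pos': array([ 206.6339666 , -562.69126897,  230.22504269]), 'tcp_rot': array([-1.79891979e+02, -9.13967524e-03,  2.01556046e+01]), 'ft_force': array([-0.74591758,  0.5033583 , -0.67079812]), 'wrist_torque': array([-0.04415466,  0.02599111,  0.00595165]), 'finger_gap': 85.33959758990248}
top [[433.67361821   0.         322.08700368]
 [  0.         433.67361821 197.24046268]
 [  0.           0.           1.        ]] [[-1.28741363e-02  9.93707824e-01 -1.11261028e-01  4.36876822e+02]
 [-9.99044148e-01 -1.74315827e-02 -4.00865396e-02  7.06206586e+01]
 [-4.17737639e-02  1.10638600e-01  9.92982403e-01  9.70102178e+02]
 [ 0.00000000e+00  0.00000000e+00  0.00000000e+00  1.00000000e+00]] ['frame', 'intrinsics', 'extrinsics']
side [[449.98693813   0.         321.99029151]
 [  0.         449.98693813 199.26011556]
 [  0.           0.           1.        ]] [[-9.90976746e-01  8.16701727e-02 -1.06278273e-01  4.56345614e+02]
 [-1.33723570e-01 -5.48501855e-01  8.25387013e-01  8.38880287e+02]
 [ 9.11566983e-03  8.32151247e-01  5.54473811e-01  5.96553144e+02]
 [ 0.00000000e+00  0.00000000e+00  0.00000000e+00  1.00000000e+00]] ['frame', 'intrinsics', 'extrinsics']
```

View pics/top0.png

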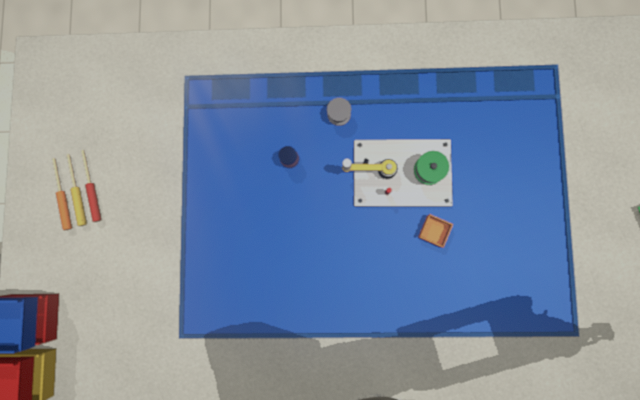

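View pics/side0.png

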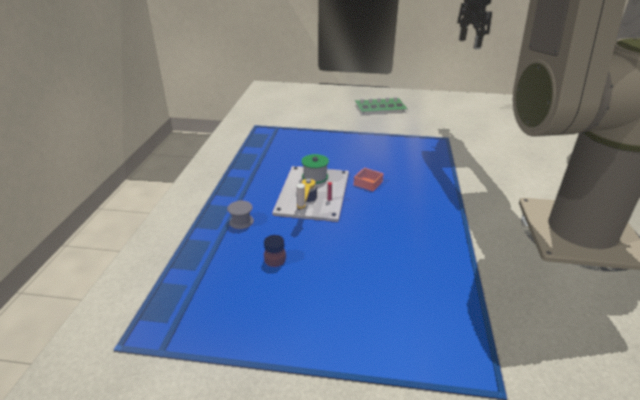

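Top view: roller at about (347,163), pivot (389,168), red post (388,191), spool (432,167), jar (289,156), spare spool (339,110) and tray (435,231). I'll zoom in for precise pixels.

Run:
```python
import cv2
a=cv2.imread("pics/top0.png")[130:215,320:465]
cv2.imwrite("pics/topz.png",cv2.resize(a,None,fx=5.5,fy=5.5,interpolation=cv2.INTER_CUBIC))
a=cv2.imread("pics/side0.png")[145:225,265:355]
cv2.imwrite("pics/sidez.png",cv2.resize(a,None,fx=7,fy=7,interpolation=cv2.INTER_CUBIC))
```

```text
(no output)
```

View pics/topz.png

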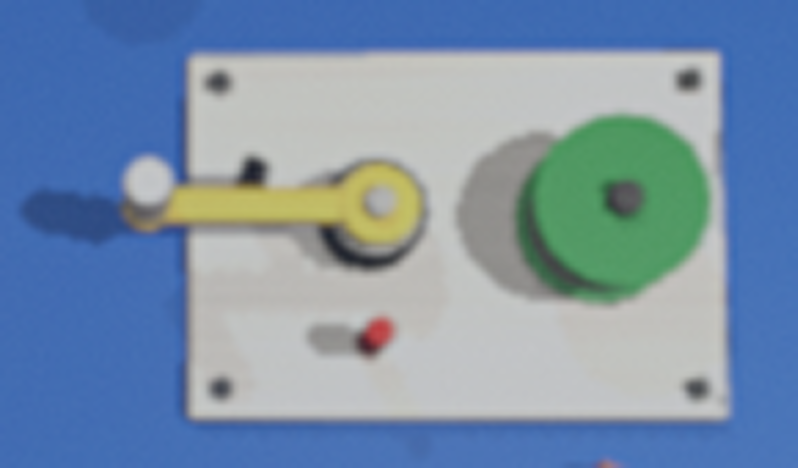

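View pics/sidez.png

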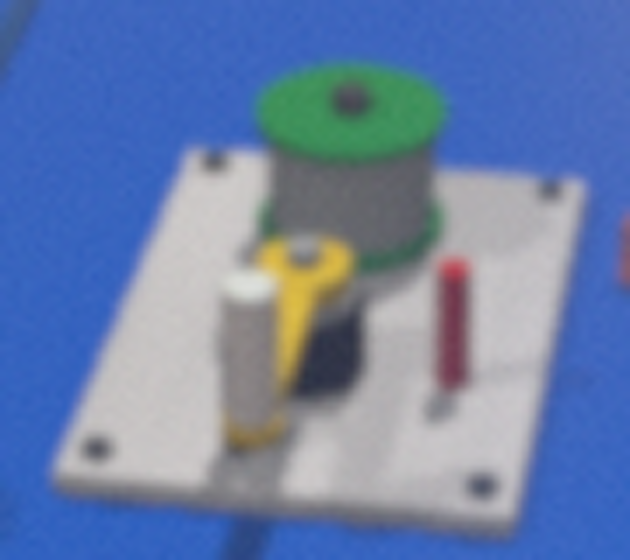

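Zoomed top view: roller top (148,181), spindle top (624,198), red post top (380,332), pivot (380,201). Zoomed side view: roller top (249,284), spindle (352,93), red post (454,266). I'll fit the feeder pose from these.

```bash
cat > h.py <<'E'
from bench import *
import numpy as np
def cams():
    return {n:snapshot(n) for n in("top","side")}
def ray(s,u,v):
    K=s["intrinsics"];E=s["extrinsics"]
    d=np.array([(u-K[0,2])/K[0,0],-(v-K[1,2])/K[1,1],-1]);return E[:3,3],E[:3,:3]@d
def atz(s,u,v,z):
    o,d=ray(s,u,v);return o+d*(z-o[2])/d[2]
def proj(s,p):
    E=s["extrinsics"];K=s["intrinsics"];c=E[:3,:3].T@(np.array(p)-E[:3,3])
    return np.array([K[0,0]*c[0]/-c[2]+K[0,2],K[1,1]*-c[1]/-c[2]+K[1,2]])
E
python3 - <<'E'
from h import *
from scipy.optimize import least_squares
c=cams()
T=lambda x,y:(320+(x+.5)/5.5-.5,130+(y+.5)/5.5-.5)
S=lambda x,y:(265+(x+.5)/7-.5,145+(y+.5)/7-.5)
obs=[("top",T(148,181),(0,90,99)),("top",T(624,196),(0,-92,68)),("top",T(381,330),(-50,0,56)),
("side",S(249,284),(0,90,99)),("side",S(352,93),(0,-92,68)),("side",S(454,266),(-50,0,56))]
for n,p,l in obs: print(n,l,atz(c[n],*p,l[2]).round(1))
def f(q,r=False):
    R=[]
    for n,p,l in obs:
        a=q[2];w=(q[0]+np.cos(a)*l[0]-np.sin(a)*l[1],q[1]+np.sin(a)*l[0]+np.cos(a)*l[1],l[2])
        R.append(proj(c[n],w)-p)
    return np.concatenate(R)
r=least_squares(f,[500,-50,0]);print(r.x,r.fun.round(2))
for n,u,v,z in[("top",289,156,50),("top",339,110,40),("top",435,231,25)]:print(atz(c[n],u,v,z).round())
q=r.x
for th in np.arange(0,1.31,.1):
    a=q[2]+th;print(round(th,2),(q[:2]+90*np.array([-np.sin(a),np.cos(a)])).round(1))
E
```

```text
top (0, 90, 99) [604.8  55.1  99. ]
top (0, -92, 68) [ 601.2 -125.9   68. ]
top (-50, 0, 56) [553.1 -33.9  56. ]
side (0, 90, 99) [604.   52.2  99. ]
side (0, -92, 68) [ 599.5 -127.2   68. ]
side (-50, 0, 56) [552.3 -36.7  56. ]
[ 6.02463781e+02 -3.50598696e+01 -1.98030459e-02] [ 0.1   0.26  0.59  0.24  0.09  0.29 -0.33  0.67 -0.46 -0.01 -0.21  0.6 ]
[631. 178.  50.]
[734.  68.  40.]
[ 465. -134.   25.]
0.0 [604.2  54.9]
0.1 [595.3  54.7]
0.2 [586.3  53.5]
0.3 [577.6  51.4]
0.4 [569.1  48.5]
0.5 [560.9  44.8]
0.6 [553.1  40.2]
0.7 [545.9  34.9]
0.8 [539.2  28.9]
0.9 [533.1  22.3]
1.0 [527.7  15.1]
1.1 [523.1   7.3]
1.2 [519.2  -0.8]
1.3 [516.2  -9.3]
```

Fit residuals are under 0.7 px, and the roller-to-spindle distance comes out at 181 mm against 182 mm given. The pivot is at (602.5, −35), yaw −0.02, and the roller at (604, 55).

The minimum 20 N grip could mean 40 N over both fingers. So I'll cage the roller loosely, with the gap a bit over 18 mm, and let the spring load one finger. First step is to turn the tool to yaw 89°.

```bash
python3 -m creep '{"translation":[[0,0,0],[0,0,0],[0,0,0],[0,0,0],[0,0,0],[0,0,0],[0,0,0],[0,0,0],[0,0,0]],"rotation":[[0,0,-0.15],[0,0,-0.15],[0,0,-0.15],[0,0,-0.15],[0,0,-0.15],[0,0,-0.15],[0,0,-0.15],[0,0,-0.15],[0,0,0]],"claw":[45,45,45,45,45,45,45,45,45]}' 20
```

```text
time: 1.1
tool_pos: [206.7, -563.1, 231.0]
tcp_rot: [-180.0, -0.0, 89.1]
ft_force: [-0.1, -0.2, -0.1]
finger_gap: 45.1
```

```bash
python3 -m creep '{"translation":[[39,24,0],[39,24,0],[39,24,0],[39,24,0],[39,24,0],[39,24,0],[39,24,0],[39,24,0],[39,24,0],[39,24,0]],"rotation":[[0,0,0],[0,0,0],[0,0,0],[0,0,0],[0,0,0],[0,0,0],[0,0,0],[0,0,0],[0,0,0],[0,0,0]],"claw":[45,45,45,45,45,45,45,45,45,45]}'
```

```text
time: 2.1
tool_pos: [454.8, -176.1, 231.5]
tcp_rot: [180.0, 0.0, 88.6]
ft_force: [0.2, -0.8, -0.1]
finger_gap: 45.1
```

```bash
python3 -m creep '{"translation":[[39,24,0],[39,24,0],[39,24,0],[39,24,0],[39,24,0],[30,24,0],[0,0,0],[0,0,0]],"rotation":[[0,0,0],[0,0,0],[0,0,0],[0,0,0],[0,0,0],[0,0,0],[0,0,0],[0,0,0]],"claw":[45,45,45,45,45,45,45,45]}'
```

```text
time: 2.9
tool_pos: [602.3, 45.1, 230.6]
tcp_rot: [-179.9, 0.0, 88.8]
ft_force: [0.1, -1.0, 0.5]
finger_gap: 45.2
```

```bash
python3 -m creep '{"translation":[[10,2,40],[0,0,40],[0,0,25],[0,0,0],[0,0,0]],"rotation":[[0,0,0],[0,0,0],[0,0,0],[0,0,0],[0,0,0]],"claw":[45,45,45,45,45]}'
python3 - <<'E'
from h import *;import cv2
print(sense()["tool_pos"],sense()["tcp_rot"])
for n,(r,c) in {"wrist":((0,400),(0,640)),"side":((130,230),(250,370)),"top":((120,210),(310,450))}.items():
    s=snapshot(n);a=s["frame"][r[0]:r[1],c[0]:c[1],::-1]
    k=640/(c[1]-c[0]);cv2.imwrite(f"pics/{n}1.png",cv2.resize(a,None,fx=k,fy=k,interpolation=cv2.INTER_CUBIC))
    print(n,proj(s,[604.2,54.9,99]),proj(s,sense()["tool_pos"]))
E
```

```text
time: 3.4
tool_pos: [604.3, 53.4, 126.9]
tcp_rot: [-180.0, 0.0, 88.8]
ft_force: [0.7, -0.1, 0.7]
finger_gap: 45.2
[604.25692482  53.35178011 126.92528808] [-1.79977715e+02  9.08666090e-03  8.87646350e+01]
wrist [314.21187451 245.3404562 ] [316.99858504 274.55319297]
side [299.83365781 185.81322271] [298.80264974 172.98765875]
top [346.61539355 162.77799226] [347.36499989 158.83633225]
```

View pics/wrist1.png

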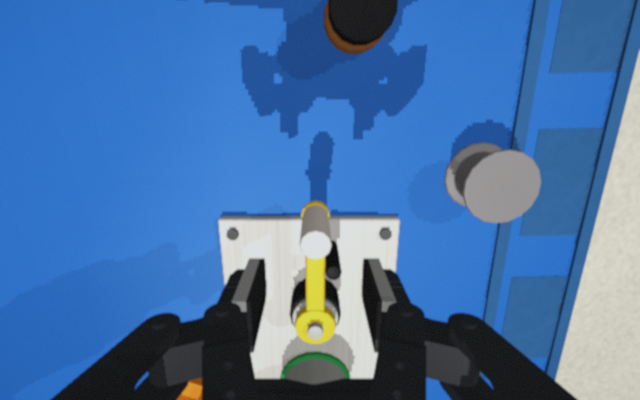

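View pics/side1.png

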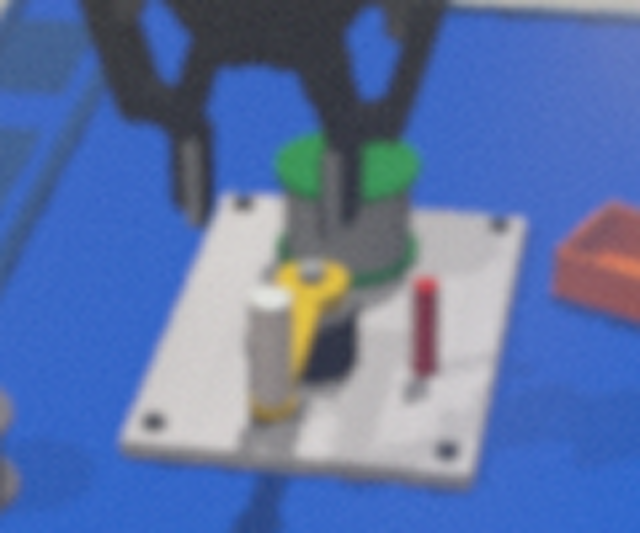

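The wrist view shows the roller top at (316,243) against a predicted (314,245), so it sits centred between the open fingers. I'll descend to TCP z≈61 and then narrow the cage.

```bash
python3 -m creep '{"translation":[[1.5,0.5,25],[0,0,25],[0,0,15],[0,0,0],[0,0,0],[0,0,0],[0,0,0],[0,0,0],[0,0,0]],"rotation":[[0,0,0],[0,0,0],[0,0,0],[0,0,0],[0,0,0],[0,0,0],[0,0,0],[0,0,0],[0,0,0]],"claw":[45,45,45,45,30,26,24,24,24]}' 20
python3 - <<'E'
from h import *;import cv2
for n,(r,c) in {"wrist":((0,400),(0,640)),"side":((130,230),(250,370))}.items():
    s=snapshot(n);a=s["frame"][r[0]:r[1],c[0]:c[1],::-1]
    k=640/(c[1]-c[0]);cv2.imwrite(f"pics/{n}2.png",cv2.resize(a,None,fx=k,fy=k,interpolation=cv2.INTER_CUBIC))
E
```

```text
time: 4.45
tool_pos: [605.5, 55.8, 61.9]
tcp_rot: [180.0, -0.0, 88.9]
ft_force: [0.2, 1.0, -0.7]
finger_gap: 23.8
```

View pics/wrist2.png

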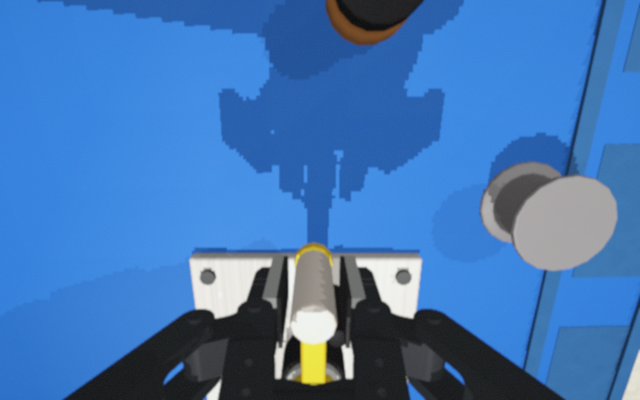

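View pics/side2.png

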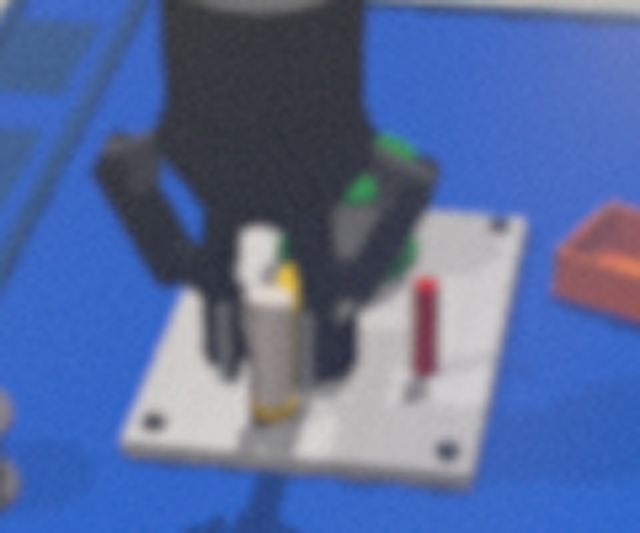

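Run:
```python
from h import *;import cv2
t=sense()["tool_pos"];print(t,sense()["ft_force"])
w=snapshot("wrist");s=snapshot("side")
for z in(62,66,70):
  for dy in(11,-11):
    for dx in(12,-12):
      p=t+[dx,dy,z-t[2]]
      print(z,dy,dx,proj(w,p).round(),((proj(s,p)-[250,130])*640/120).round())
print(proj(w,[604.2,54.9,99]),proj(w,[604.2,54.9,51]))
```

```text
[605.22789696  55.80561574  61.54231782] [ 0.00516715 -0.46373963  0.56971619]
62 11 12 [340. 252.] [230. 390.]
62 11 -12 [288. 253.] [290. 395.]
62 -11 12 [340. 294.] [240. 360.]
62 -11 -12 [290. 295.] [299. 365.]
66 11 12 [341. 256.] [230. 382.]
66 11 -12 [288. 257.] [289. 387.]
66 -11 12 [341. 298.] [240. 352.]
66 -11 -12 [290. 299.] [299. 356.]
70 11 12 [342. 260.] [229. 373.]
70 11 -12 [287. 261.] [289. 378.]
70 -11 12 [341. 303.] [240. 343.]
70 -11 -12 [289. 304.] [298. 348.]
[312.10857782 326.59877894] [312.49240333 264.51865802]
```

The wrist view puts the pad tips around z≈66, either side of the roller and overlapping its width. I'll start the swing along the 90 mm arc at 0.05 rad per row, with the gap at 22 mm.

```bash
python3 -m creep '{"translation":[[0,-2,0],[-0.1,-4.5,0],[-0.1,-4.5,0],[-0.1,-4.5,0],[-0.1,-4.5,0],[-0.1,-4.5,0],[0,0,0]],"rotation":[[0,0,0],[0,0,-0.05],[0,0,-0.05],[0,0,-0.05],[0,0,-0.05],[0,0,-0.05],[0,0,0]],"claw":[23,22,22,22,22,22,22]}' 20
python3 - <<'E'
from h import *
s=sense();p=s["tool_pos"][:2]-[602.5,-35.1];print(p,np.hypot(*p),np.arctan2(-p[0],p[1])+.02,s["ft_force"],s["tcp_rot"])
E
```

```text
time: 5.35
tool_pos: [580.9, 53.3, 61.5]
tcp_rot: [179.9, 0.0, 103.3]
ft_force: [3.3, 0.3, -1.2]
finger_gap: 22.2
[-21.59998936  88.40007159] 91.00072635848078 0.25964792284032645 [ 3.28295454  0.34126111 -1.20708639] [1.79949672e+02 2.28183422e-02 1.03271725e+02]
```

About 3.3 N is pushing back, which matches the spring. I'll continue.

```bash
python3 -m creep '{"translation":[[-0.1,-4.5,0],[-0.1,-4.5,0],[-0.1,-4.5,0],[-0.1,-4.5,0],[-0.1,-4.5,0],[-0.1,-4.5,0],[-0.1,-4.5,0],[-0.1,-4.5,0],[0,0,0]],"rotation":[[0,0,-0.05],[0,0,-0.05],[0,0,-0.05],[0,0,-0.05],[0,0,-0.05],[0,0,-0.05],[0,0,-0.05],[0,0,-0.05],[0,0,0]],"claw":[22,22,22,22,22,22,22,22,22]}' 20
python3 - <<'E'
from h import *
s=sense();p=s["tool_pos"][:2]-[602.5,-35.1];print(p,np.hypot(*p),np.arctan2(-p[0],p[1])+.02,s["ft_force"],s["tcp_rot"])
E
```

```text
time: 6.25
tool_pos: [548.9, 38.6, 61.8]
tcp_rot: [179.9, 0.0, 126.1]
ft_force: [4.4, 1.3, -0.8]
finger_gap: 21.8
[-53.60178958  73.70917356] 91.1383240639151 0.6487529639875238 [ 4.37134651  1.33817872 -0.8463605 ] [1.79915677e+02 4.93870708e-02 1.26104385e+02]
```

```bash
python3 -m creep '{"translation":[[-0.1,-4.5,0],[-0.1,-4.5,0],[-0.1,-4.5,0],[-0.1,-4.5,0],[-0.1,-4.5,0],[-0.1,-4.5,0],[-0.1,-4.5,0],[-0.1,-4.5,0],[-0.1,-4.5,0],[0,0,0]],"rotation":[[0,0,-0.05],[0,0,-0.05],[0,0,-0.05],[0,0,-0.05],[0,0,-0.05],[0,0,-0.05],[0,0,-0.05],[0,0,-0.05],[0,0,-0.05],[0,0,0]],"claw":[22,22,22,22,22,22,22,22,22,22]}' 20
python3 - <<'E'
from h import *
s=sense();p=s["tool_pos"][:2]-[602.5,-35.1];print(p,np.hypot(*p),np.arctan2(-p[0],p[1])+.02,s["ft_force"],s["tcp_rot"])
E
```

```text
time: 7.25
tool_pos: [522.7, 8.7, 61.8]
tcp_rot: [179.9, 0.1, 151.8]
ft_force: [3.6, 2.7, -0.9]
finger_gap: 22.1
[-79.8386608   43.76711177] 91.04818411880072 1.0893403816634442 [ 3.61881439  2.65124762 -0.90950801] [1.79917536e+02 6.96976869e-02 1.51840436e+02]
```

```bash
python3 -m creep '{"translation":[[0,-2.7,0],[0,-2.7,0],[0,-2.7,0],[0,-2.7,0],[0,-2.7,0],[0,0,0],[0,0,0]],"rotation":[[0,0,-0.03],[0,0,-0.03],[0,0,-0.03],[0,0,-0.03],[0,0,-0.03],[0,0,0],[0,0,0]],"claw":[22,22,22,22,22,22,22]}' 20
python3 - <<'E'
from h import *
s=sense();p=s["tool_pos"][:2]-[602.5,-35.1];print(p,np.hypot(*p),np.arctan2(-p[0],p[1])+.02,s["ft_force"],s["tcp_rot"])
E
```

```text
time: 7.95
tool_pos: [517.3, -3.2, 61.8]
tcp_rot: [179.9, 0.1, 160.3]
ft_force: [5.0, 3.1, -0.0]
finger_gap: 22.0
[-85.23568295  31.92669548] 91.01887459368318 1.2324030488633335 [ 5.0152971   3.10796031 -0.02500913] [1.79911817e+02 8.62061037e-02 1.60332891e+02]
```

```bash
python3 -m creep '{"translation":[[0,-1,0],[0,-1,0],[0,-1,0],[0,0,0],[0,0,0]],"rotation":[[0,0,-0.011],[0,0,-0.011],[0,0,-0.011],[0,0,0],[0,0,0]],"claw":[22,22,22,22,22]}' 20
python3 - <<'E'
from h import *
s=sense();p=s["tool_pos"][:2]-[602.5,-35.1];print(p,np.hypot(*p),np.arctan2(-p[0],p[1])+.02,s["ft_force"],s["tcp_rot"])
E
```

```text
time: 8.45
tool_pos: [516.3, -5.9, 61.8]
tcp_rot: [179.9, 0.1, 162.2]
ft_force: [4.7, 3.7, -0.7]
finger_gap: 22.1
[-86.22498202  29.21063473] 91.03850123048245 1.2641587233361429 [ 4.65502002  3.6824577  -0.7475568 ] [1.79913476e+02 8.33386385e-02 1.62232071e+02]
```

Still spring force only (about 6 N), so not at the stop yet. I'll use small steps now.

```bash
python3 -m creep '{"translation":[[0,-1,0],[0,-1,0],[0,0,0],[0,0,0]],"rotation":[[0,0,-0.011],[0,0,-0.011],[0,0,0],[0,0,0]],"claw":[22,22,22,22]}' 20
```

```text
time: 8.85
tool_pos: [515.7, -7.8, 61.8]
tcp_rot: [179.9, 0.1, 163.5]
ft_force: [5.4, 4.7, -1.2]
finger_gap: 22.3
```

```bash
python3 -m creep '{"translation":[[0,-0.7,0],[0,0,0],[0,0,0]],"rotation":[[0,0,-0.008],[0,0,0],[0,0,0]],"claw":[22,22,22]}' 20
```

```text
time: 9.15
tool_pos: [515.4, -8.4, 61.8]
tcp_rot: [179.9, 0.1, 164.0]
ft_force: [4.7, 3.6, -0.4]
finger_gap: 22.1
```

```bash
python3 -m creep '{"translation":[[0,-0.7,0],[0,0,0],[0,0,0]],"rotation":[[0,0,-0.008],[0,0,0],[0,0,0]],"claw":[22,22,22]}' 20
```

```text
time: 9.45
tool_pos: [515.3, -9.1, 61.8]
tcp_rot: [179.9, 0.1, 164.4]
ft_force: [4.0, 3.8, -0.8]
finger_gap: 21.8
```

```bash
python3 -m creep '{"translation":[[0,-0.7,0],[0,0,0],[0,0,0]],"rotation":[[0,0,-0.008],[0,0,0],[0,0,0]],"claw":[22,22,22]}' 20
```

```text
time: 9.75
tool_pos: [515.1, -9.7, 61.8]
tcp_rot: [179.9, 0.1, 164.9]
ft_force: [4.2, 3.8, -0.3]
finger_gap: 22.1
```

```bash
python3 -m creep '{"translation":[[0,-0.7,0],[0,0,0],[0,0,0]],"rotation":[[0,0,-0.008],[0,0,0],[0,0,0]],"claw":[22,22,22]}' 20
python3 - <<'E'
from h import *;import cv2
for n,(r,c) in {"wrist":((0,400),(0,640)),"side":((130,230),(250,370)),"top":((120,210),(310,450))}.items():
    s=snapshot(n);a=s["frame"][r[0]:r[1],c[0]:c[1],::-1]
    k=640/(c[1]-c[0]);cv2.imwrite(f"pics/{n}3.png",cv2.resize(a,None,fx=k,fy=k,interpolation=cv2.INTER_CUBIC))
E
```

```text
time: 10.05
tool_pos: [514.9, -10.4, 61.8]
tcp_rot: [179.9, 0.1, 165.3]
ft_force: [5.2, 3.5, -1.0]
finger_gap: 21.8
```

View pics/wrist3.png

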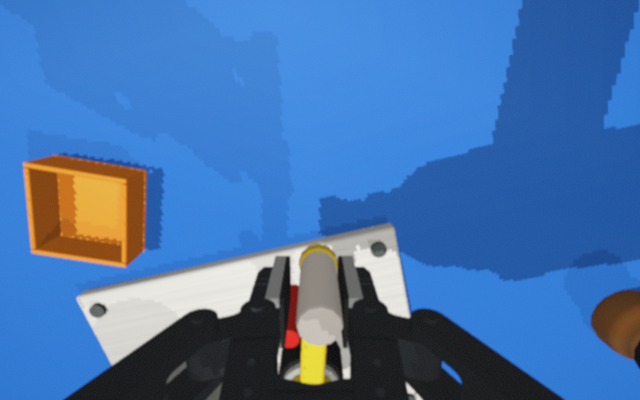

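View pics/side3.png

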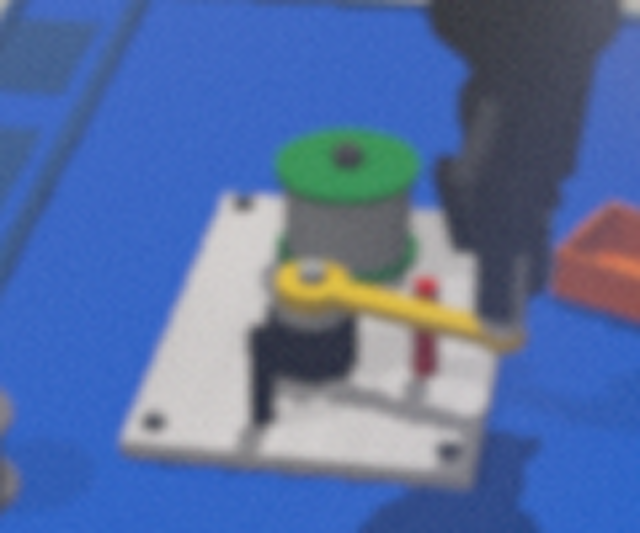

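The wrist view shows the yellow bar next to the red post (post top around (291,335)), with the roller against the right-hand finger. Force has not risen yet, so I'll keep easing in by 0.5 mm.

```bash
python3 -m creep '{"translation":[[0,-0.5,0],[0,0,0],[0,0,0]],"rotation":[[0,0,-0.005],[0,0,0],[0,0,0]],"claw":[22,22,22]}' 20
```

```text
time: 10.5
tool_pos: [514.8, -10.9, 61.8]
tcp_rot: [179.9, 0.1, 165.6]
ft_force: [5.1, 5.5, -0.7]
finger_gap: 21.7
```

```bash
python3 -m creep '{"translation":[[0,-0.5,0],[0,0,0],[0,0,0]],"rotation":[[0,0,-0.005],[0,0,0],[0,0,0]],"claw":[22,22,22]}' 20
```

```text
time: 10.8
tool_pos: [514.7, -11.3, 61.8]
tcp_rot: [179.9, 0.1, 165.9]
ft_force: [5.0, 4.4, 0.7]
finger_gap: 22.3
```

```bash
python3 -m creep '{"translation":[[0,-0.5,0],[0,0,0],[0,0,0]],"rotation":[[0,0,-0.005],[0,0,0],[0,0,0]],"claw":[22,22,22]}' 20
```

```text
time: 11.1
tool_pos: [514.6, -11.4, 61.8]
tcp_rot: [179.9, 0.1, 166.2]
ft_force: [5.8, 5.8, -0.0]
finger_gap: 22.1
```

It only advanced about 0.1 mm of the last 0.5 mm, and the force rose to 8 N, so it is on the stop. I'll add one small nudge, then check.

```bash
python3 -m creep '{"translation":[[0,-0.4,0],[0,0,0],[0,0,0],[0,0,0]],"rotation":[[0,0,0],[0,0,0],[0,0,0],[0,0,0]],"claw":[22,22,22,22]}' 20
python3 -m creep '{"translation":[[0,0,0],[0,0,0],[0,0,0]],"rotation":[[0,0,0],[0,0,0],[0,0,0]],"claw":[22,22,22]}' 20
python3 - <<'E'
from h import *;import cv2
s=snapshot("top");cv2.imwrite("pics/top4.png",s["frame"][:,:,::-1])
for n in["side"]:
    s=snapshot(n);a=s["frame"][140:220,270:370,::-1];cv2.imwrite("pics/side4.png",cv2.resize(a,None,fx=6.4,fy=6.4,interpolation=cv2.INTER_CUBIC))
q=[602.46,-35.06];
for th in(1.1,1.2,1.25,1.3):
    a=th-.0198;d=np.array([-np.sin(a),np.cos(a)])
    print(th,[((proj(s,[q[0]+r*d[0],q[1]+r*d[1],52])-[270,140])*6.4).round(1).tolist() for r in(50,97)])
E
```

```text
time: 11.5
tool_pos: [514.6, -11.5, 61.8]
tcp_rot: [179.8, 0.1, 166.2]
ft_force: [5.0, 7.7, -0.9]
finger_gap: 21.6
time: 11.8
tool_pos: [514.6, -11.5, 61.8]
tcp_rot: [179.8, 0.1, 166.2]
ft_force: [6.0, 7.7, -1.2]
finger_gap: 21.8
1.1 [[354.5, 317.9], [465.7, 361.6]]
1.2 [[362.1, 311.6], [479.9, 348.8]]
1.25 [[365.4, 308.3], [486.1, 342.2]]
1.3 [[368.4, 304.9], [491.6, 335.4]]
```

View pics/side4.png

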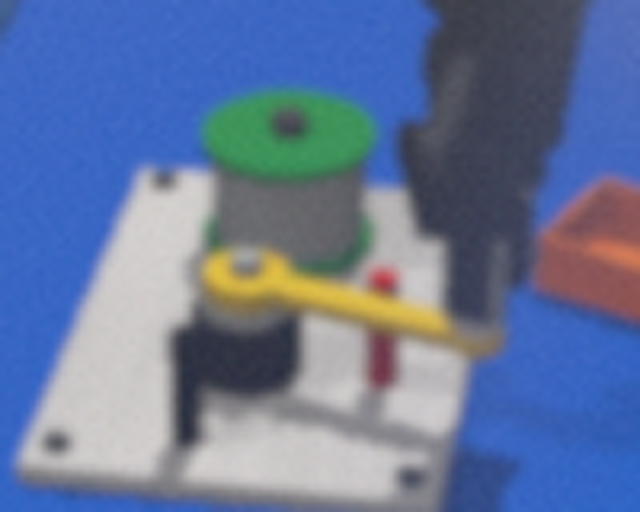

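View pics/top4.png

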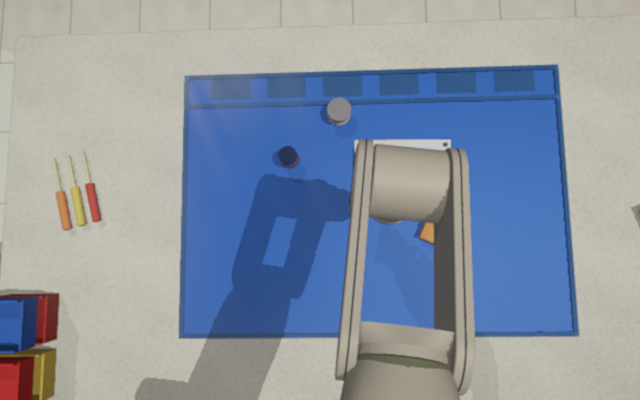

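The yellow bar lies against the red post. Its line through about (368,304) matches the 1.30 rad prediction, and the jar and spare spool have not moved. Force is steady at about 9.7 N, so I'm handing in.

```bash
python3 -c "
from bench import *
hand_in()
s=sense();print(s['time'],s['tool_pos'],s['ft_force'])"
```

```text
the job is handed in; nothing more can be done
the job is handed in; nothing more can be done
```

The tension arm is swung round against the red stop post and the robot is still holding it there; I handed the job in at about 12 s of the 38 s allowed.

**How it is held:** I caged the roller between the fingers with a 22 mm gap and did not squeeze it. The lowest grip setting, 20 N, could have meant 40 N over both fingers. The spring presses the roller onto one finger, so the fingers hold it by pushing, not by a clamped grip.

**Last checks before handing in:**
- **At the stop:** the tool stopped advancing and the wrist force rose from about 6 N to a steady 9.7 N. In the side picture the arm lies on the line predicted for about 1.30 rad. I had no direct reading of the joint angle.
- **Force on the arm:** every wrist force reading stayed below about 10 N, and the arm never slipped.
- **Bystanders:** the jar and spare spool look unmoved in the last top picture. The robot partly hid the tray there; it looks undisturbed in the side view, and the tool never came near it.
- **Disagreement:** the stop came about 1 mm later than my fitted feeder position predicted, which is within the 2 mm calibration accuracy.

After handing in, the interface gave no further readings, so I have no check from the final second.

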